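Nest the tapered adapter sleeves and cover them

ROBOT

A 6-joint arm with a two-finger parallel gripper is mounted at the origin on a cart in front of the work surface, level with it; the furniture and walls round the work are solid. World frame = base frame: x ahead of the robot, y to its left, z up, the work surface at z = 0. Lengths are in m, angles in rad, forces in N, time in s.
With the tool pointing down it reaches from about 0.375 to 0.9 m from the base axis. Payload 3.1 kg.
Tool frame: the origin (TCP) lies between the finger pads; the fingertips stand 22 mm ahead of it and the grasp point (between the pads) lies 3 mm ahead of it; z points along the fingers, y is the line along which they close (so a half turn about z gives the same grasp; the last joint's range is limited). The gripper opens to 87 mm and grips with 3 to 60 N. Pads are 19 mm wide; open, the fingers measure 117 mm over their backs; the gripper's body (75 mm by 190 mm) begins 51 mm behind the grasp point.
Start: joints at [-1.458, 0.527, 1.433, -0, 1.181, -0.178], TCP at [0.18, -0.599, 0.245] pointing down, gripper open.
Joint ranges: [-3.08, 3.08], [-0.75, 2.2], [0.22, 2.44], [-1.43, 4.57], [0, 2.65], [-2.85, 2.85]. Speed limits (rad/s): [2.79, 2.79, 3.14, 3.14, 3.14, 3.14].

INTERFACE

Orientations are given as a unit quaternion [x, y, z, w].
In Python, from rig import robot gives the robot as it stands.
- The arm moves only by the tool move_arm, never from a script. Its argument "series" is text: rows parted by semicolons, each of 6 numbers parted by spaces: the shift along the tool's x, y, z in mm, then the turn, a rotation vector about the tool's x, y, z in degrees. In form: dx dy dz ax ay az; .... A call has 1 to 8 rows; each row is the pose to reach, as a shift and turn from the pose commanded when the call began, along the tool's axes at that moment; what a row does not reach only later rows make up. A row lasts 1/12 s, in which the tool goes at most 41.7 mm and 7.16 degrees, less where a joint would pass 70% of its speed; a pose out of reach is approached as far as the arm can. A call with a gripper value outside its range is refused whole. "jaw" is the opening, from 0 (shut) to 1 (fully open), set as the call begins (left out, the last holds). The fingers move at their own pace and stop on an object; "newtons" is the grip in N (left out, the last holds). Time passes only in rows, so rows that repeat a pose let the fingers close. It gives the time, the measured TCP pose, the force, the opening and the grip force at its end, in the units of the state.
- robot.get_obs(): the state, without advancing time (a new reading comes with each control period).
- robot.camera(name): name is "side" or "top"; returns a dict with "img" (480x640x3 uint8, red, green, blue), "mtx" (3x3 intrinsics, pixels), "world_to_cam" (4x4, takes a point from world to camera coordinates). Camera axes: x right, y down, z forward; pixel columns grow to the right and rows downward; lengths in m; the calibration is good to about 2 mm. A picture is of the moment at which its call begins. There is no depth.
- robot.hand_in(): hands the job in; it is judged then, once.
Trained networks look in a picture, given as the dict that the camera call returned (one of the last four; its "shot" number tells which), for a name from the list of things; names that differ only in an ending like _2 or _b are one class to them, and where a whole thing is asked for, a point or a joint stands for the part that bears it (a point fixed in the world has none). Each returns a list of dicts, best first, with "p" (0 to 1); they miss things now and then, are a little off and sometimes report something else, mostly with a low value. They report only what shows in the picture. A call takes as long as a camera call.
- robot.search_frame(picture, thing): "xyz" ([x, y, z] in m, in world coordinates, good to about 4 mm: the middle of the surface that is visible of it).
- robot.tip_of(picture, thing): "xyz" ([x, y, z] in m, in world coordinates, good to about 4 mm: a listed point, or the origin of a listed thing).
The state is a dict: "time": time; "q": joint angles; "joint_velocities": joint speeds; "joint_torque": joint torques, N m; "position": TCP position; "tool_rot": TCP orientation; "ft_force": force on the tool from outside, world axes, zero at the start; "moment": the same for the moment, N m; "grip_width": finger opening in m; "grip_force": force on a finger pad.
Only numpy, scipy, OpenCV 4.12 (cv2) and the standard library are available. Lean on these libraries where they do the work, as an engineer would, in place of code of your own. Each camera call takes 0.05 s, during which the arm holds its last target. There are 200 camera calls.

TASK

Put the printed hose-adapter set away: stand the slim tapered sleeve, narrow end down, in the mouth of the wide footed sleeve, where it should rest loosely under its own weight - the tapers jam if it is dropped or pressed in, so lower it gently and let go as it settles. Then lay the round cover plate on the slim sleeve's open top, knob up, with its boss in the bore so that the plate sits level, again without pressing hard. Leave the wide sleeve standing where it is and do not disturb the other things.

Things in the scene. Friction and masses are not known exactly. Their poses are not given: they have to be found in the camera images.
- wide_sleeve: Wide grey plastic sleeve (loose, 0.6 kg) standing on a round foot 100 mm across and 8 mm thick, 78 mm high, about 73 mm across at the rim. Origin: centre of the underside of the foot; z up. Its open mouth is at the top; the round bore tapers at 10 degrees from the axis, 54 mm across at the mouth, narrowing downward. It has no stop: the slim sleeve's taper meets the bore all round when the slim sleeve's narrow end is 25 mm above the wide sleeve's underside.
- wide_mouth (a point): Centre of the wide sleeve's mouth, in the plane of its rim, 78 mm above its underside; z up.
- slim_sleeve: Slim grey plastic sleeve (loose, about 0.14 kg), 100 mm high, standing narrow end down. Origin: centre of its narrow end (underside); z along its axis, towards the collar. The lower 57 mm is a cone, 36 mm across at the bottom widening to 56 mm (10 degrees from the axis); the upper 43 mm is a straight round collar 56 mm across, wall 4 mm, bore 48 mm. It is meant to be gripped across the outside of the collar, of which 43 mm stands clear when nested.
- slim_center (a point): Centre of the slim sleeve, half-way up (50 mm above its narrow end, 50 mm below its rim). Nested, it lies on the wide sleeve's axis, 75 mm above the wide sleeve's underside, 3 mm below its mouth.
- slim_rim (a point): Centre of the slim sleeve's open top, in the plane of its rim, 100 mm above its narrow end.
- cover_center (a point): Centre (half-way up) of the round grey cover plate (loose, 0.07 kg, 44 mm high in all), 22 mm above its lowest face and in the axis; z up. From below: a boss 38 mm across and 8 mm high (it drops into the slim sleeve's 48 mm bore with 5 mm to spare all round), a disc 72 mm across and 6 mm thick, a round knob 26 mm across and 30 mm high, to grip from above.
- cover_face (a point): Centre of the underside of the cover's disc, 8 mm above the cover's lowest face; it meets the slim sleeve's rim when the cover sits level.
- small_gear: Small printed gear lying flat, 32 mm across, 12 mm high; a bystander. Origin: centre of the underside.
- marker: Marker pen lying on the desk, 126 mm long along its y axis, 15 mm thick; a bystander. Origin: centre of the underside.
- tape: Roll of tape lying flat, 52 mm across, 19 mm high; a bystander. Origin: centre of the underside.

How it is judged:
At the end, for the whole second after the job is handed in: Slim sleeve in the wide one: centre 70-80 mm above its underside, within 5 mm of its axis, lean under 4 deg. Cover's disc on the slim rim: within 3 mm in height and 9 mm of centre, level with the rim within 3 deg. Wide sleeve upright (3 deg), within 30 mm of its start (horizontal distance between slim_center and wide_mouth below 0.005 m and z of slim_center in the frame of wide_sleeve between 0.07 and 0.08 m and angle between slim_center's own z axis and vertical below 0.07 rad and z of cover_face in the frame of slim_rim between -0.003 and 0.003 m and horizontal distance between cover_face and slim_rim below 0.009 m and angle between the z axis of cover_face and the z axis of slim_rim, either way round below 0.05 rad and angle between wide_sleeve's own z axis and vertical below 0.05 rad and distance of wide_sleeve from where it was at the start of the episode below 0.03 m); the robot touches nothing.
It fails at once if the slim sleeve is jammed: the sleeves' walls squeeze each other with more than 70 N in all (a push of 20 to 30 N, or a drop of about a centimetre) (contact force between slim_sleeve and wide_sleeve above 70 N).
It fails at once if a bystander is moved by more than 40 mm (distance of any of small_gear, marker, tape from where it was at the start of the episode above 0.04 m).
It fails at once if the wide sleeve is tipped (angle between wide_sleeve's own z axis and vertical above 0.35 rad).
It also fails if it takes over 64 s, if anything falls off the work surface, if the arm or the gripper's body presses on something with over 40 N, if the wrist force passes 120 N, or if a joint passes its speed limit or range.

## Working session

There is one attempt and no reset: what is moved stays moved. The work goes in short steps, Python scripts to look and compute and a tool call to move; the robot and the scene stay as the last step left them, time stands still between calls to the robot, and variables do not carry over. Pictures are saved under pics/ and viewed, at most 10 in all, crops included, and the job is handed in when it is done.

Besides the shell and the picture viewer there is one more tool, called after "Call:" by a JSON object that holds its "op" and its "data". move_arm: Moves the arm, as the interface text tells. Its arguments: {"type":"object","properties":{"series":{"type":"string"},"jaw":{"type":"number"},"newtons":{"type":"number"}},"required":["series"]}

```bash
mkdir -p pics
cat > h.py <<'E'
from rig import robot
import numpy as np, cv2
from scipy.spatial.transform import Rotation as R
def proj(c,p):
    q=c["world_to_cam"]@np.append(p,1); u=c["mtx"]@q[:3]; return (u[:2]/u[2]).round(1)
def ray(c,px,z):
    W=np.array(c["world_to_cam"]);d=W[:3,:3].T@np.linalg.inv(c["mtx"])@[px[0],px[1],1];o=-W[:3,:3].T@W[:3,3]
    return o+d*(z-o[2])/d[2]
def shot(n,f=None):
    c=robot.camera(n)
    if f: cv2.imwrite("pics/"+f,c["img"][:,:,::-1])
    return c
def totool(p):
    o=robot.get_obs(); return (R.from_quat(o["tool_rot"]).inv().apply(np.array(p)-o["position"])*1000).round(1)
E
python3 - <<'E'
from h import *
for n in("top","side"):
    c=shot(n,n+"0.png")
    for t in["wide_sleeve","wide_mouth","slim_sleeve","slim_rim","cover_center","cover_face","small_gear","marker","tape"]:
        r=robot.tip_of(c,t)
        print(n,t,[(np.round(x["xyz"],3).tolist(),round(x["p"],2),proj(c,x["xyz"]).tolist()) for x in r[:2]])
o=robot.get_obs();print(o["time"],o["position"],o["tool_rot"],R.from_quat(o["tool_rot"]).as_matrix().round(3))
E
```

```text
top wide_sleeve [([0.504, 0.037, 0.001], 0.92, [319.0, 240.2])]
top wide_mouth [([0.502, 0.043, 0.079], 0.68, [317.1, 239.4])]
top slim_sleeve [([0.47, -0.194, -0.001], 0.93, [416.4, 253.2]), ([0.503, 0.04, 0.001], 0.43, [317.7, 240.6])]
top slim_rim [([0.642, 0.065, -0.0], 0.64, [306.4, 182.8]), ([0.47, -0.191, 0.101], 0.63, [424.7, 252.3])]
top cover_center [([0.464, 0.319, 0.019], 0.71, [198.3, 258.0])]
top cover_face [([0.46, 0.32, 0.011], 0.86, [198.8, 259.9])]
top small_gear [([0.477, 0.195, -0.004], 0.45, [252.9, 252.5])]
top marker [([0.506, -0.098, 0.001], 0.72, [375.7, 238.8])]
top tape [([0.639, 0.063, -0.002], 0.45, [307.5, 184.3])]
side wide_sleeve [([0.507, 0.044, -0.002], 0.89, [335.8, 289.3])]
side wide_mouth [([0.503, 0.042, 0.079], 0.75, [337.6, 249.5])]
side slim_sleeve [([0.469, -0.19, -0.0], 0.91, [397.2, 249.7])]
side slim_rim [([0.475, -0.192, 0.101], 0.87, [396.6, 206.2])]
side cover_center [([0.462, 0.317, 0.022], 0.96, [275.0, 362.5]), ([0.504, 0.042, 0.004], 0.53, [337.6, 286.3])]
side cover_face [([0.461, 0.324, 0.01], 0.87, [273.7, 373.4])]
side small_gear [([0.477, 0.19, -0.002], 0.64, [311.8, 330.3])]
side marker [([0.503, -0.102, -0.001], 0.56, [367.8, 261.6])]
side tape [([0.639, 0.068, 0.0], 0.82, [270.4, 280.0])]
1.0 [ 0.17982232 -0.59855624  0.24454509] [ 9.89375170e-01  1.45384910e-01 -3.86898321e-06  1.23777399e-05] [[ 0.958  0.288 -0.   ]
 [ 0.288 -0.958 -0.   ]
 [-0.     0.    -1.   ]]
```

View pics/top0.png

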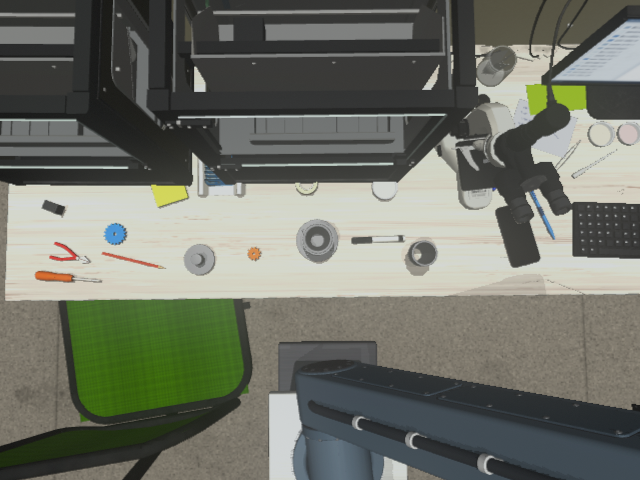

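View pics/side0.png

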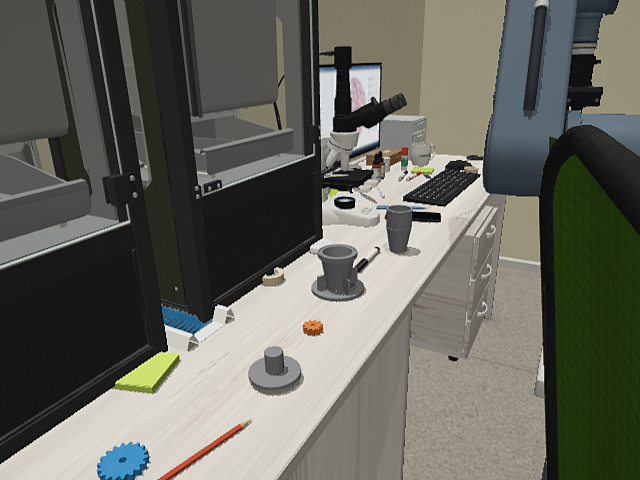

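The networks' finds match both pictures. Slim sleeve is at top (421,253), wide at (317,240), cover at (199,259), with the gear, marker and tape in their listed places. Printers stand behind, at large x, so I keep the tool yaw as it is.

Run:
```python
from h import *
print(totool([.470,-.192,.2]))
```

```text
[ 394.9 -305.9   44.5]
```

Call:
{"op": "move_arm", "data": {"series": "40 -30 0 0 0 0;75 -58 0 0 0 0;110 -85 0 0 0 0;143 -111 0 0 0 0;176 -137 0 0 0 0;208 -162 0 0 0 0;241 -187 0 0 0 0;274 -212 0 0 0 0", "jaw": 1}}

```text
time: 1.67
position: [0.3744, -0.3256, 0.2448]
tool_rot: [0.989, 0.145, 0.0, 0.0]
ft_force: [1.4, -0.0, 0.6]
grip_width: 0.0871
grip_force: 0.0
```

Call:
{"op": "move_arm", "data": {"series": "32 -25 0 0 0 0;64 -50 0 0 0 0;95 -74 0 0 0 0;121 -94 0 0 0 0;121 -94 15 0 0 0;121 -94 30 0 0 0;121 -94 30 0 0 0;121 -94 30 0 0 0"}}

```text
time: 2.33
position: [0.4621, -0.202, 0.2142]
tool_rot: [0.989, 0.146, -0.001, -0.001]
ft_force: [0.6, -0.4, 0.7]
grip_width: 0.0872
grip_force: 0.0
```

Run:
```python
from h import *
o=robot.get_obs();print(o["time"],o["position"],o["ft_force"],o["q"])
for n in("top","side"):
    c=shot(n,n+"1.png")
    for t in["slim_rim","slim_sleeve"]:
        r=robot.tip_of(c,t)
        print(n,t,[(np.round(x["xyz"],4).tolist(),round(x["p"],2)) for x in r[:2]])
print(totool([.471,-.192,.085]))
```

```text
2.3333 [ 0.46206612 -0.20204944  0.21418846] [ 0.64651534 -0.35505553  0.68006859] [-6.34118355e-01  4.09741686e-01  1.76312907e+00 -4.58891545e-05
  9.70489104e-01  6.44559629e-01]
top slim_rim [([0.4683, -0.1895, 0.1039], 0.35)]
top slim_sleeve [([0.4709, -0.1924, 0.0004], 0.54)]
side slim_rim [([0.4734, -0.1904, 0.1023], 0.77)]
side slim_sleeve [([0.468, -0.1909, -0.0004], 0.64)]
[ 11.2  -8.4 130.3]
```

View pics/side1.png

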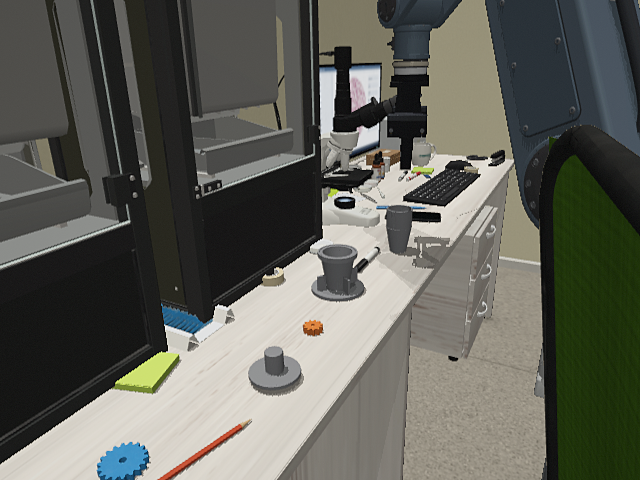

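The side view shows the open gripper above the slim sleeve (399,230) with a clear way down.

Call:
{"op": "move_arm", "data": {"series": "11 -9 20 0 0 0;11 -9 45 0 0 0;11 -9 70 0 0 0;11 -9 90 0 0 0;11 -9 105 0 0 0;11 -9 117 0 0 0;11 -9 129 0 0 0;11 -9 129 0 0 0"}}

```text
time: 3.3
position: [0.4694, -0.1905, 0.084]
tool_rot: [0.989, 0.145, -0.001, -0.001]
ft_force: [1.0, -0.4, -0.3]
grip_width: 0.087
grip_force: 0.0
```

Call:
{"op": "move_arm", "data": {"series": "0 0 0 0 0 0;0 0 0 0 0 0;0 0 0 0 0 0;0 0 0 0 0 0;0 0 0 0 0 0;0 0 0 0 0 0;0 0 0 0 0 0;0 0 0 0 0 0", "jaw": 0.5, "newtons": 8}}

```text
time: 3.97
position: [0.4706, -0.1908, 0.086]
tool_rot: [0.989, 0.145, 0.0, 0.0]
ft_force: [0.2, 0.3, 3.2]
grip_width: 0.0564
grip_force: 8.0
```

Call:
{"op": "move_arm", "data": {"series": "0 0 -10 0 0 0;0 0 -30 0 0 0;0 0 -55 0 0 0;0 0 -80 0 0 0;0 0 -105 0 0 0;0 0 -120 0 0 0;0 0 -130 0 0 0;0 0 -130 0 0 0", "newtons": 15}}

```text
time: 4.63
position: [0.4713, -0.1913, 0.2182]
tool_rot: [0.989, 0.145, 0.002, 0.002]
ft_force: [-0.8, 0.0, -1.2]
grip_width: 0.0566
grip_force: 15.0
```

Run:
```python
from h import *
o=robot.get_obs();print(o["time"],o["position"],o["ft_force"],o["grip_width"])
print(totool([.503,.042,.216]))
```

```text
4.6333 [ 0.47132396 -0.19127659  0.21817183] [-0.82385939  0.01163123 -1.24099107] 0.056582105188880426
[  97.5 -214.3    1.6]
```

Call:
{"op": "move_arm", "data": {"series": "8 -18 0 0 0 0;22 -48 0 0 0 0;37 -82 0 0 0 0;53 -116 0 0 0 0;69 -151 0 0 0 0;83 -182 0 0 0 0;93 -204 0 0 0 0;97 -214 0 0 0 0"}}

```text
time: 5.3
position: [0.5007, 0.0454, 0.2147]
tool_rot: [0.989, 0.147, -0.001, -0.001]
ft_force: [0.7, -0.5, -1.0]
grip_width: 0.0562
grip_force: 15.0
```

Call:
{"op": "move_arm", "data": {"series": "0 0 15 0 0 0;0 0 30 0 0 0;0 0 40 0 0 0;0 0 40 0 0 0;0 0 40 0 0 0;0 0 40 0 0 0"}}

```text
time: 5.8
position: [0.5019, 0.0417, 0.1757]
tool_rot: [0.989, 0.145, 0.0, 0.0]
ft_force: [0.7, -0.2, -0.6]
grip_width: 0.056
grip_force: 15.0
```

Run:
```python
from h import *
o=robot.get_obs();print(o["time"],o["position"],o["ft_force"],o["moment"],R.from_quat(o["tool_rot"]).as_matrix().round(3)[:,2])
for n in("top","side"):
    for k in range(2):
        c=shot(n,f"{n}2.png")
        for t in["wide_sleeve","wide_mouth","slim_center","slim_sleeve","slim_rim"]:
            r=robot.tip_of(c,t)
            print(n,t,[(np.round(x["xyz"],4).tolist(),round(x["p"],2)) for x in r[:2]])
im=c["img"][120:320,240:440]; cv2.imwrite("pics/crop2.png",cv2.resize(im[:,:,::-1],None,fx=3,fy=3,interpolation=cv2.INTER_CUBIC))
print((-np.array(c["world_to_cam"])[:3,:3].T@np.array(c["world_to_cam"])[:3,3]).round(3))
```

```text
5.8 [0.50187602 0.04171676 0.17572357] [ 0.65890719 -0.16306203 -0.55178013] [-0.0263554  -0.01175166 -0.03817131] [ 0. -0. -1.]
top wide_sleeve []
top wide_mouth []
top slim_center []
top slim_sleeve []
top slim_rim []
top wide_sleeve [([0.5024, 0.0414, -0.0006], 0.71)]
top wide_mouth []
top slim_center []
top slim_sleeve [([0.5031, 0.0373, 0.0024], 0.59)]
top slim_rim []
side wide_sleeve []
side wide_mouth [([0.5013, 0.0395, 0.0819], 0.91)]
side slim_center [([0.4995, 0.0436, 0.139], 0.86)]
side slim_sleeve [([0.5001, 0.0433, 0.0894], 0.81)]
side slim_rim [([0.5086, 0.0396, 0.1911], 0.59), ([0.4604, 0.3211, 0.0102], 0.46)]
side wide_sleeve [([0.5043, 0.0443, 0.0009], 0.66)]
side wide_mouth [([0.5024, 0.0397, 0.0781], 0.74)]
side slim_center [([0.4985, 0.0431, 0.1435], 0.69)]
side slim_sleeve [([0.498, 0.0438, 0.0885], 0.77), ([0.6357, 0.0679, 0.0005], 0.68)]
side slim_rim [([0.5059, 0.0408, 0.0004], 0.6), ([0.5082, 0.0396, 0.1879], 0.59)]
[0.147 0.757 0.403]
```

View pics/crop2.png

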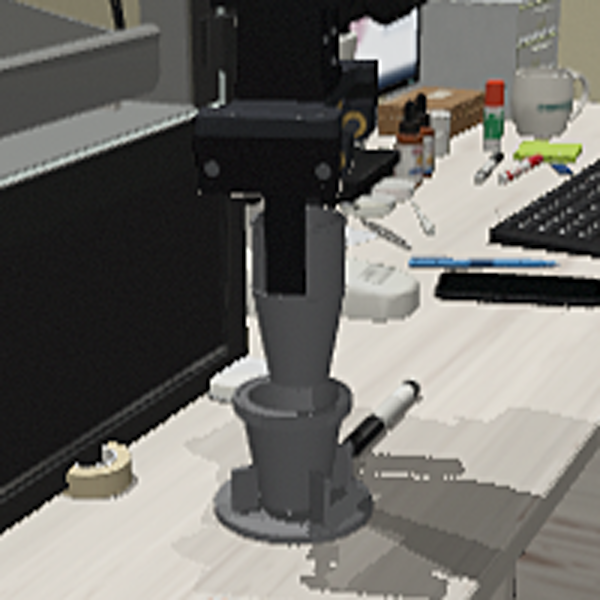

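The crop shows the sleeve held upright above the mouth. Its axis is at crop column ~300, while the mouth's and foot's axis is at ~294, so it's a few mm too far right. I'll measure that by colour edges.

Run:
```python
from h import *
c=shot("side"); g=cv2.cvtColor(c["img"],cv2.COLOR_RGB2GRAY).astype(int)
# crop row r -> 120+r/3 ; print profiles
for r in (227,232,237,242,247,258,270,277,283,288):
    print(r,g[r,308:366].tolist())
for z,n in((.078,"mouth"),(.13,"slim"),(0.004,"foot")):
    print(n,proj(c,[.5025,.0415,z]),proj(c,[.5019,.0417,z]), proj(c,[.5025-.00896,.0415-.00445,z]))
```

```text
227 [22, 23, 21, 23, 24, 21, 31, 27, 32, 29, 28, 27, 22, 0, 245, 225, 224, 242, 84, 52, 67, 67, 68, 70, 71, 72, 73, 75, 75, 74, 75, 76, 75, 76, 74, 75, 74, 73, 73, 72, 70, 69, 66, 58, 32, 207, 220, 217, 220, 223, 223, 223, 222, 222, 222, 225, 175, 164]
232 [21, 23, 22, 22, 24, 22, 24, 26, 30, 28, 29, 27, 26, 15, 59, 236, 221, 220, 238, 81, 51, 68, 68, 69, 71, 72, 72, 72, 75, 73, 75, 75, 76, 74, 75, 74, 73, 73, 73, 71, 70, 65, 57, 32, 211, 222, 217, 217, 216, 215, 215, 215, 215, 213, 213, 212, 214, 213]
237 [17, 30, 50, 61, 84, 74, 46, 46, 30, 29, 29, 28, 23, 9, 18, 231, 218, 214, 218, 236, 80, 51, 65, 67, 71, 71, 73, 73, 75, 75, 74, 75, 75, 75, 75, 74, 75, 72, 72, 68, 67, 59, 33, 218, 229, 220, 216, 214, 213, 214, 215, 214, 214, 214, 215, 216, 217, 217]
242 [53, 39, 26, 24, 24, 14, 0, 173, 159, 236, 227, 221, 219, 219, 219, 219, 218, 218, 219, 224, 239, 79, 54, 64, 68, 71, 72, 73, 74, 75, 74, 75, 74, 75, 74, 74, 73, 72, 69, 67, 59, 37, 215, 224, 218, 215, 214, 214, 215, 215, 216, 216, 217, 217, 216, 215, 215, 215]
247 [22, 2, 242, 230, 221, 226, 225, 228, 227, 228, 231, 229, 220, 169
[... 907 characters left out ...]
 74, 75, 73, 74, 78, 82, 95, 92, 193, 123, 113, 113, 111, 166]
283 [215, 216, 217, 217, 194, 126, 127, 132, 140, 75, 71, 74, 74, 73, 75, 73, 75, 75, 65, 64, 65, 68, 69, 69, 73, 72, 74, 74, 75, 75, 74, 75, 74, 74, 76, 60, 60, 62, 61, 60, 78, 81, 66, 57, 59, 58, 57, 75, 82, 81, 80, 80, 78, 90, 86, 120, 117, 113]
288 [224, 200, 207, 166, 123, 117, 119, 121, 125, 83, 75, 73, 73, 74, 75, 75, 74, 75, 57, 56, 59, 65, 69, 72, 72, 73, 74, 74, 73, 74, 74, 73, 75, 74, 74, 62, 60, 60, 61, 60, 83, 81, 65, 83, 83, 81, 81, 82, 81, 82, 84, 57, 59, 59, 58, 57, 84, 120]
mouth [338.1 250.1] [338.3 250.2] [343.5 250. ]
slim [337.8 223.1] [338.1 223.2] [343.4 223.1]
foot [338.3 286.5] [338.6 286.6] [343.7 286.5]
```

Call:
{"op": "move_arm", "data": {"series": "2 0 0 0 0 0;4 0 0 0 0 0;4 0 8 0 0 0;4 0 16 0 0 0;4 0 24 0 0 0;4 0 30 0 0 0;4 0 30 0 0 0;4 0 30 0 0 0"}}

```text
time: 7.72
position: [0.505, 0.0434, 0.1447]
tool_rot: [0.989, 0.145, -0.001, -0.0]
ft_force: [0.2, -0.4, -1.7]
grip_width: 0.0563
grip_force: 15.0
```

Run:
```python
from h import *
o=robot.get_obs();print(o["time"],o["position"],o["ft_force"],o["moment"])
c=shot("side"); g=cv2.cvtColor(c["img"],cv2.COLOR_RGB2GRAY).astype(int)
for r in (228,232,238,242,246,250,254,257,260,262): print(r,g[r,312:366].tolist())
im=c["img"][150:300,240:440]; cv2.imwrite("pics/crop3.png",cv2.resize(im[:,:,::-1],None,fx=4,fy=4,interpolation=cv2.INTER_CUBIC))
c=shot("top"); im=c["img"][180:300,240:400]; cv2.imwrite("pics/crop3t.png",cv2.resize(im[:,:,::-1],None,fx=5,fy=5,interpolation=cv2.INTER_CUBIC))
print(proj(c,[.503,.0415,0]),proj(c,[.503,.0915,0.004]))
```

```text
7.7167 [0.5049612  0.04339398 0.14472439] [ 0.23267289 -0.43841072 -1.6555713 ] [-0.00816817 -0.00067711  0.00568997]
228 [22, 23, 30, 28, 30, 28, 29, 28, 27, 23, 65, 69, 70, 75, 60, 13, 14, 15, 17, 14, 15, 15, 14, 16, 12, 16, 12, 2, 84, 78, 75, 75, 75, 74, 72, 71, 71, 68, 66, 61, 38, 196, 222, 217, 217, 216, 217, 217, 217, 216, 215, 217, 220, 222]
232 [23, 24, 23, 26, 29, 30, 27, 29, 27, 19, 107, 76, 67, 71, 65, 15, 11, 13, 16, 17, 15, 14, 15, 12, 15, 14, 14, 2, 85, 78, 75, 75, 74, 74, 72, 71, 70, 68, 65, 58, 50, 186, 224, 219, 216, 215, 215, 215, 215, 214, 213, 213, 214, 213]
238 [46, 43, 52, 39, 26, 24, 23, 19, 7, 0, 181, 149, 61, 59, 69, 70, 69, 72, 74, 72, 74, 75, 75, 74, 75, 75, 76, 76, 76, 75, 75, 73, 74, 74, 73, 69, 69, 65, 58, 33, 211, 222, 216, 214, 215, 215, 214, 214, 214, 215, 215, 217, 218, 218]
242 [25, 15, 0, 173, 160, 236, 227, 221, 219, 219, 222, 238, 116, 50, 61, 67, 69, 68, 70, 72, 74, 73, 74, 75, 75, 76, 75, 76, 75, 75, 75, 74, 75, 71, 69, 69, 68, 62, 41, 178, 226, 217, 215, 214, 215, 215, 216, 216, 217, 217, 216, 215, 215, 214]
246 [233, 231, 228, 226, 226, 226, 
[... 741 characters left out ...]
 63, 69, 80, 101, 101, 117, 120, 129, 128, 131, 124, 67, 61, 60, 66, 66, 68, 61, 61, 62, 64, 60, 60, 64, 65, 64, 66, 63, 69, 68, 73, 70, 68, 63, 48, 77, 206, 196, 192, 194, 199, 207, 192, 183, 215]
260 [215, 216, 215, 217, 218, 216, 202, 210, 184, 106, 65, 74, 77, 77, 77, 72, 72, 73, 73, 74, 76, 76, 76, 77, 76, 78, 78, 77, 78, 77, 78, 76, 77, 75, 75, 75, 73, 73, 72, 68, 63, 62, 170, 203, 198, 198, 205, 207, 164, 40, 22, 31, 44, 69]
262 [210, 212, 216, 201, 200, 200, 202, 203, 210, 159, 54, 53, 65, 69, 73, 71, 76, 75, 75, 75, 75, 76, 77, 77, 77, 76, 77, 77, 77, 75, 77, 77, 74, 74, 75, 73, 72, 71, 67, 61, 45, 123, 204, 200, 205, 206, 160, 44, 22, 31, 51, 75, 62, 19]
[317.1 240.6] [296.  240.8]
```

View pics/crop3.png

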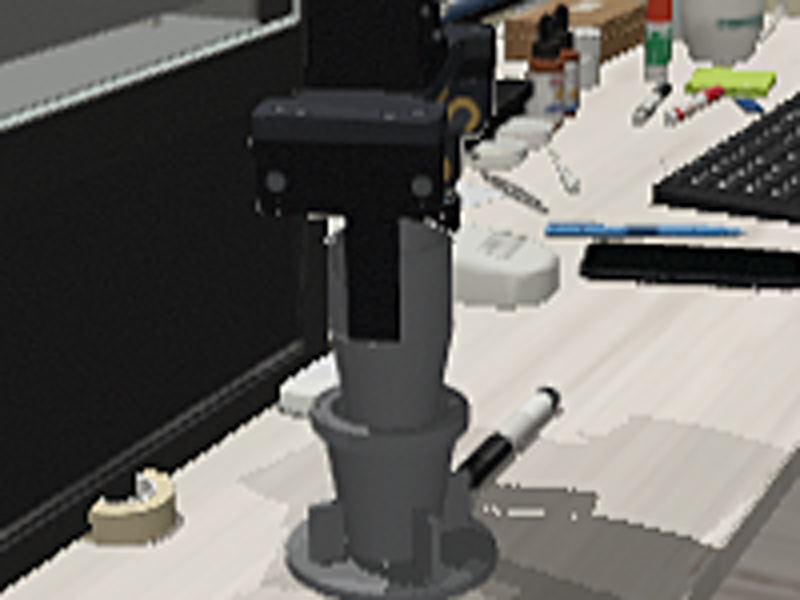

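View pics/crop3t.png

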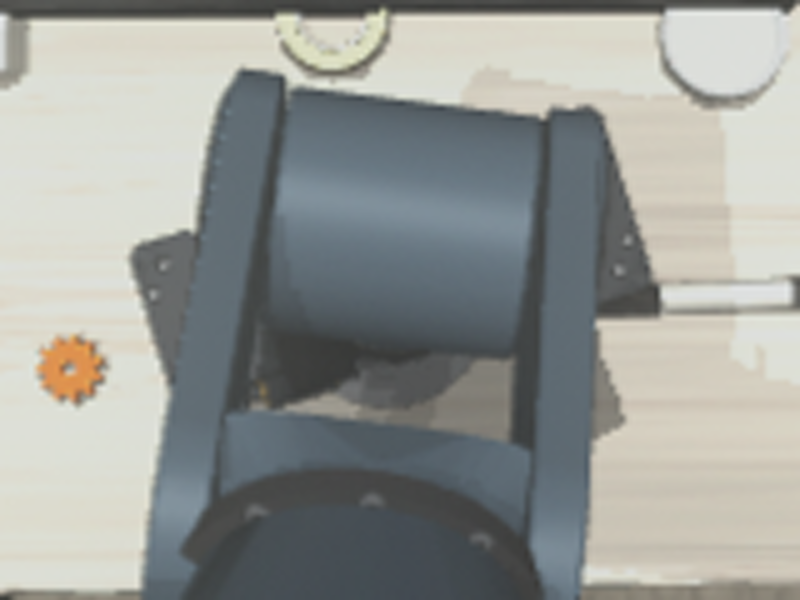

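The side view has the cone centred in the mouth to about 0.1 px. The top view is blocked by the arm, so from here I go down by feel.

Call:
{"op": "move_arm", "data": {"series": "0 0 4 0 0 0;0 0 8 0 0 0;0 0 12 0 0 0;0 0 15 0 0 0;0 0 18 0 0 0;0 0 18 0 0 0;0 0 18 0 0 0;0 0 18 0 0 0"}}

```text
time: 8.48
position: [0.5056, 0.0433, 0.1275]
tool_rot: [0.989, 0.145, 0.0, -0.0]
ft_force: [0.5, -0.1, -1.3]
grip_width: 0.0561
grip_force: 15.0
```

Call:
{"op": "move_arm", "data": {"series": "0 0 1 0 0 0;0 0 2 0 0 0;0 0 3 0 0 0;0 0 4 0 0 0;0 0 4 0 0 0;0 0 4 0 0 0;0 0 4 0 0 0;0 0 4 0 0 0"}}

```text
time: 9.15
position: [0.5055, 0.0433, 0.1236]
tool_rot: [0.989, 0.145, 0.0, 0.0]
ft_force: [-0.2, 0.7, -1.0]
grip_width: 0.0563
grip_force: 15.0
```

Call:
{"op": "move_arm", "data": {"series": "0 0 1 0 0 0;0 0 2 0 0 0;0 0 3 0 0 0;0 0 3 0 0 0;0 0 3 0 0 0;0 0 3 0 0 0"}}

```text
time: 9.65
position: [0.5056, 0.0432, 0.1205]
tool_rot: [0.989, 0.145, 0.0, 0.0]
ft_force: [-0.5, -0.8, -1.3]
grip_width: 0.056
grip_force: 15.0
```

Call:
{"op": "move_arm", "data": {"series": "0 0 1 0 0 0;0 0 2 0 0 0;0 0 2 0 0 0;0 0 2 0 0 0;0 0 2 0 0 0"}}

```text
time: 10.07
position: [0.5057, 0.0431, 0.1186]
tool_rot: [0.989, 0.145, 0.0, 0.0]
ft_force: [1.2, -2.3, -1.7]
grip_width: 0.0561
grip_force: 15.0
```

```bash
cat > f.py <<'E'
from h import *
F=[];M=[]
for _ in range(3):
    robot.camera("side"); o=robot.get_obs(); F.append(o["ft_force"]); M.append(o["moment"])
T=R.from_quat(o["tool_rot"]).inv()
print(o["time"],np.round(o["position"],4),"F world",np.mean(F,0).round(2),"tool",T.apply(np.mean(F,0)).round(2),"M",np.mean(M,0).round(3))
E
python3 f.py
```

```text
10.2167 [0.5057 0.0432 0.1186] F world [ 1.16 -1.38 -1.64] tool [0.72 1.65 1.64] M [-0.48 -0.18 -0.01]
```

Call:
{"op": "move_arm", "data": {"series": "0.5 1.2 0 0 0 0;0.5 1.2 0 0 0 0;0.5 1.2 1 0 0 0;0.5 1.2 2 0 0 0;0.5 1.2 2 0 0 0;0.5 1.2 2 0 0 0"}}

```text
time: 10.72
position: [0.5061, 0.0425, 0.1164]
tool_rot: [0.989, 0.145, -0.0, -0.0]
ft_force: [-1.1, -0.4, -2.1]
grip_width: 0.0561
grip_force: 15.0
```

```bash
python3 f.py
```

```text
10.8667 [0.5062 0.0424 0.1165] F world [ 0.14  0.05 -0.9 ] tool [ 0.14 -0.    0.9 ] M [-0.016 -0.009  0.019]
```

Free again, so the moment is a sensitive contact sign.

Call:
{"op": "move_arm", "data": {"series": "0 0.3 1 0 0 0;0 0.3 2 0 0 0;0 0.3 2 0 0 0;0 0.3 2 0 0 0"}}

```text
time: 11.2
position: [0.5063, 0.042, 0.1145]
tool_rot: [0.989, 0.145, -0.0, -0.0]
ft_force: [1.2, 0.8, -1.2]
grip_width: 0.0564
grip_force: 15.0
```

```bash
python3 f.py
```

```text
11.35 [0.5064 0.042  0.1145] F world [ 0.4   0.3  -1.02] tool [ 0.47 -0.18  1.02] M [ 0.018 -0.017 -0.002]
```

Call:
{"op": "move_arm", "data": {"series": "0 0 0.8 0 0 0;0 0 1.5 0 0 0;0 0 1.5 0 0 0;0 0 1.5 0 0 0"}}

```text
time: 11.68
position: [0.5063, 0.042, 0.113]
tool_rot: [0.989, 0.145, -0.0, -0.0]
ft_force: [0.1, 0.0, -1.4]
grip_width: 0.0561
grip_force: 15.0
```

```bash
python3 f.py
```

```text
11.8333 [0.5063 0.042  0.113 ] F world [-0.07 -0.22 -1.57] tool [-0.13  0.19  1.57] M [-0.012 -0.014 -0.027]
```

Call:
{"op": "move_arm", "data": {"series": "0 0 0.5 0 0 0;0 0 1 0 0 0;0 0 1 0 0 0;0 0 1 0 0 0"}}

```text
time: 12.17
position: [0.5063, 0.0421, 0.1122]
tool_rot: [0.989, 0.145, -0.0, 0.0]
ft_force: [-1.1, 0.2, 1.4]
grip_width: 0.0562
grip_force: 15.0
```

```bash
python3 f.py
```

```text
12.3167 [0.5064 0.0421 0.1122] F world [-0.99  0.72  1.77] tool [-0.74 -0.97 -1.77] M [-0.096  0.181  0.003]
```

It is seated: the support force is about 3 N. Release now.

Call:
{"op": "move_arm", "data": {"series": "0 0 0 0 0 0;0 0 0 0 0 0;0 0 0 0 0 0;0 0 0 0 0 0;0 0 0 0 0 0;0 0 0 0 0 0", "jaw": 1}}

```text
time: 12.82
position: [0.5065, 0.042, 0.112]
tool_rot: [0.989, 0.145, 0.0, 0.0]
ft_force: [-0.6, 0.5, 0.0]
grip_width: 0.0843
grip_force: 0.0
```

Call:
{"op": "move_arm", "data": {"series": "0 0 -5 0 0 0;0 0 -15 0 0 0;0 0 -30 0 0 0;0 0 -50 0 0 0;0 0 -75 0 0 0;0 0 -100 0 0 0;0 0 -120 0 0 0;0 0 -130 0 0 0"}}

```text
time: 13.48
position: [0.5077, 0.042, 0.2458]
tool_rot: [0.989, 0.145, 0.003, 0.001]
ft_force: [0.3, -0.2, -0.2]
grip_width: 0.087
grip_force: 0.0
```

Run:
```python
from h import *
o=robot.get_obs();print(o["time"],o["position"],o["ft_force"])
for k in range(2):
  for n in("side","top"):
    c=shot(n,n+"4.png")
    for t in["wide_sleeve","wide_mouth","slim_center","slim_rim","cover_center","cover_face"]:
        r=robot.tip_of(c,t)
        print(n,t,[(np.round(x["xyz"],4).tolist(),round(x["p"],2)) for x in r[:2]])
    if n=="side":
        im=c["img"][150:300,240:440]; cv2.imwrite("pics/crop4.png",cv2.resize(im[:,:,::-1],None,fx=4,fy=4,interpolation=cv2.INTER_CUBIC))
print(totool([.462,.319,.24]))
```

```text
13.4833 [0.50769957 0.04196599 0.2458404 ] [ 0.32202108 -0.21148496 -0.23803074]
side wide_sleeve [([0.504, 0.0432, -0.0001], 0.83)]
side wide_mouth [([0.5029, 0.0409, 0.081], 0.78)]
side slim_center [([0.5037, 0.0386, 0.0772], 0.58)]
side slim_rim [([0.5093, 0.0396, 0.1268], 0.83), ([0.4612, 0.3183, 0.0084], 0.2)]
side cover_center [([0.4634, 0.3165, 0.0252], 0.71)]
side cover_face [([0.4597, 0.3217, 0.0091], 0.79)]
top wide_sleeve [([0.5039, 0.038, 0.0028], 0.52)]
top wide_mouth []
top slim_center [([0.5041, -0.0987, -0.0005], 0.48)]
top slim_rim []
top cover_center [([0.4626, 0.3177, 0.0167], 0.64), ([0.5003, 0.0418, 0.0784], 0.18)]
top cover_face [([0.4618, 0.3198, 0.0119], 0.84)]
side wide_sleeve [([0.5032, 0.0408, 0.0022], 0.55)]
side wide_mouth [([0.5011, 0.0425, 0.0793], 0.66)]
side slim_center [([0.5047, 0.0419, 0.0775], 0.81)]
side slim_rim []
side cover_center [([0.462, 0.3181, 0.0222], 0.57)]
side cover_face [([0.4577, 0.319, 0.0062], 0.68)]
top wide_sleeve [([0.503, 0.0385, 0.0014], 0.53)]
top wide_mouth [([0.4992, 0.0419, 0.0783], 0.55)]
top slim_center []
top slim_rim []
top cover_center [([0.4633, 0.3206, 0.0173], 0.69)]
top cover_face [([0.4612, 0.3215, 0.0093], 0.58), ([0.4998, 0.0413, 0.0765], 0.29)]
[  37.2 -278.     2.1]
```

View pics/crop4.png

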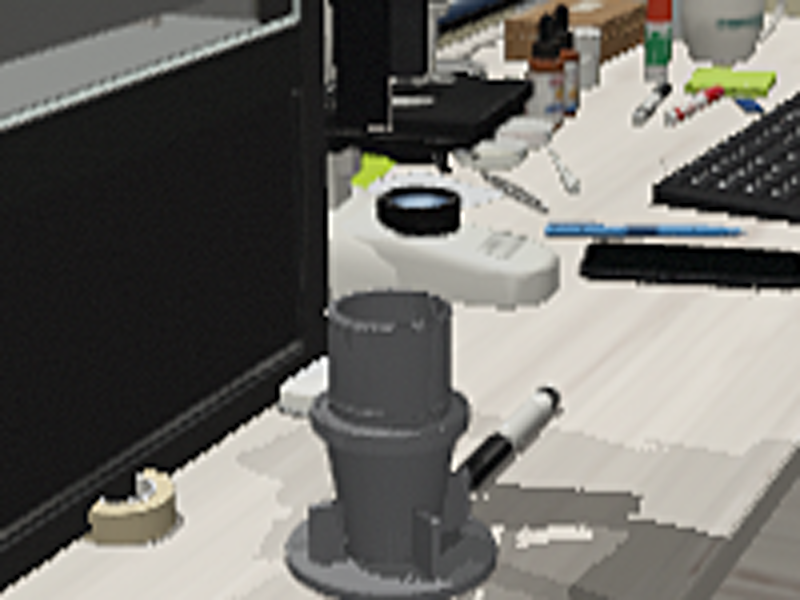

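The slim sleeve stands nested and upright on the wide sleeve's axis (both at crop column ~391). Next, the cover.

Call:
{"op": "move_arm", "data": {"series": "2 -18 0 0 0 0;7 -54 0 0 0 0;13 -94 0 0 0 0;18 -134 0 0 0 0;23 -174 0 0 0 0;29 -214 0 0 0 0;34 -252 0 0 0 0;36 -270 0 0 0 0"}}

```text
time: 15.55
position: [0.4622, 0.3151, 0.2422]
tool_rot: [0.989, 0.147, 0.0, -0.001]
ft_force: [0.5, -0.3, 0.1]
grip_width: 0.0875
grip_force: 0.0
```

Call:
{"op": "move_arm", "data": {"series": "2 -8 20 0 0 0;2 -8 50 0 0 0;2 -8 80 0 0 0;2 -8 110 0 0 0;2 -8 130 0 0 0;2 -8 130 0 0 0;2 -8 130 0 0 0"}}

```text
time: 16.13
position: [0.4623, 0.319, 0.1112]
tool_rot: [0.989, 0.145, -0.001, 0.0]
ft_force: [0.7, -0.0, -0.2]
grip_width: 0.087
grip_force: 0.0
```

Run:
```python
from h import *
o=robot.get_obs();print(o["time"],o["position"],o["ft_force"])
c=shot("side")
for t in["cover_center","cover_face"]:
    r=robot.tip_of(c,t); print(t,[(np.round(x["xyz"],4).tolist(),round(x["p"],2)) for x in r[:2]])
print(totool([.462,.319,.04]),proj(c,[.462,.319,.04]))
im=c["img"][280:430,180:380]; cv2.imwrite("pics/crop5.png",cv2.resize(im[:,:,::-1],None,fx=4,fy=4,interpolation=cv2.INTER_CUBIC))
```

```text
16.1333 [0.46228094 0.31901978 0.11122925] [ 0.68806529 -0.00628446 -0.21452361]
cover_center [([0.4609, 0.3175, 0.0246], 0.9)]
cover_face [([0.4611, 0.3189, 0.0097], 0.58), ([0.4744, 0.1917, -0.0035], 0.56)]
[-2.5  0.1 73.7] [273.6 352.1]
```

View pics/crop5.png

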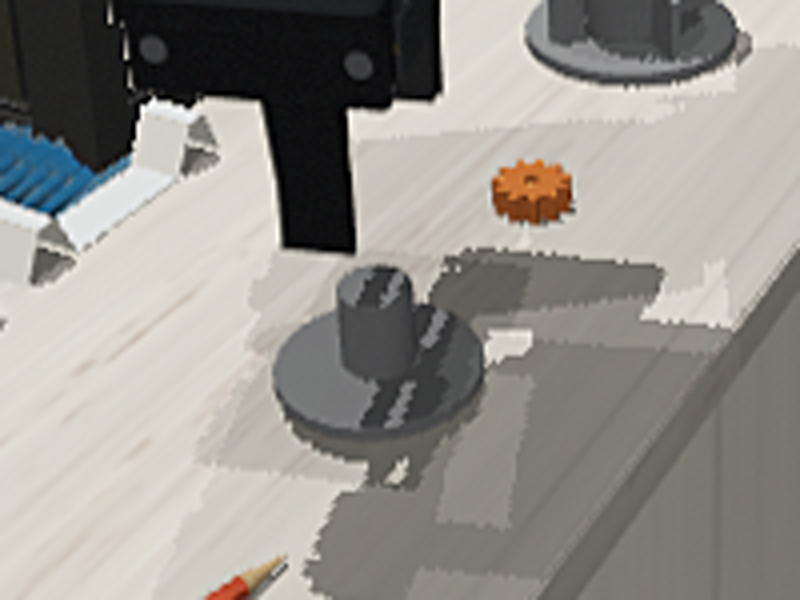

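The knob (crop 376,320) lies where projected, and the near finger sits about 16 mm left of it, as geometry predicts. I descend straight to grip.

Call:
{"op": "move_arm", "data": {"series": "-1 0 15 0 0 0;-1 0 35 0 0 0;-1 0 55 0 0 0;-1 0 65 0 0 0;-1 0 70 0 0 0;-1 0 70 0 0 0;-1 0 70 0 0 0"}}

```text
time: 16.87
position: [0.4625, 0.3192, 0.0429]
tool_rot: [0.989, 0.145, 0.001, -0.0]
ft_force: [1.1, 0.2, 0.4]
grip_width: 0.0869
grip_force: 0.0
```

Call:
{"op": "move_arm", "data": {"series": "0 0 0 0 0 0;0 0 0 0 0 0;0 0 0 0 0 0;0 0 0 0 0 0;0 0 0 0 0 0;0 0 0 0 0 0;0 0 0 0 0 0;0 0 0 0 0 0", "jaw": 0.15, "newtons": 8}}

```text
time: 17.53
position: [0.4618, 0.3189, 0.042]
tool_rot: [0.989, 0.145, -0.0, -0.0]
ft_force: [-0.5, 0.0, 0.2]
grip_width: 0.0417
grip_force: 0.0
```

Call:
{"op": "move_arm", "data": {"series": "0 0 0 0 0 0;0 0 0 0 0 0;0 0 -15 0 0 0;0 0 -45 0 0 0;0 0 -80 0 0 0;0 0 -120 0 0 0;0 0 -150 0 0 0;0 0 -160 0 0 0", "newtons": 15}}

```text
time: 18.2
position: [0.4642, 0.3201, 0.2069]
tool_rot: [0.989, 0.145, 0.004, -0.001]
ft_force: [1.2, -0.3, -1.1]
grip_width: 0.0253
grip_force: 15.0
```

Run:
```python
from h import *
o=robot.get_obs();print(o["time"],o["position"],o["ft_force"],o["grip_width"])
print(totool([.505,.0415,.2]))
```

```text
18.2 [0.46416506 0.32006233 0.20692572] [ 1.24655731 -0.34869845 -1.09961929] 0.025327571379187327
[-41.1 278.5   6.2]
```

The fingers were still closing as the lift began, so I check the grip height and alignment above the sleeve.

Call:
{"op": "move_arm", "data": {"series": "-3 18 0 0 0 0;-9 55 0 0 0 0;-15 95 0 0 0 0;-21 135 0 0 0 0;-27 175 0 0 0 0;-33 215 0 0 0 0;-39 253 0 0 0 0;-42 271 0 0 0 0"}}

```text
time: 18.87
position: [0.4998, 0.0434, 0.2012]
tool_rot: [0.99, 0.144, -0.001, 0.001]
ft_force: [-0.3, 0.3, -0.8]
grip_width: 0.0257
grip_force: 15.0
```

Call:
{"op": "move_arm", "data": {"series": "0 4 0 0 0 0;0 8 0 0 0 0;0 8 0 0 0 0;0 8 0 0 0 0;0 8 0 0 0 0"}}

```text
time: 19.28
position: [0.5014, 0.041, 0.2018]
tool_rot: [0.989, 0.146, -0.0, -0.0]
ft_force: [0.4, -0.2, 0.2]
grip_width: 0.0255
grip_force: 15.0
```

Run:
```python
from h import *
o=robot.get_obs();print(o["time"],o["position"],o["ft_force"],o["moment"],o["grip_width"])
c=shot("side")
for t in["cover_center","cover_face","slim_rim","slim_center"]:
    r=robot.tip_of(c,t); print(t,[(np.round(x["xyz"],4).tolist(),round(x["p"],2)) for x in r[:2]])
print(proj(c,[.504,.0415,.125]),proj(c,[.504,.0415,.165]))
im=c["img"][150:300,240:440]; cv2.imwrite("pics/crop6.png",cv2.resize(im[:,:,::-1],None,fx=4,fy=4,interpolation=cv2.INTER_CUBIC))
c=shot("top")
for t in["cover_center","cover_face","slim_rim","slim_center"]:
    r=robot.tip_of(c,t); print(t,[(np.round(x["xyz"],4).tolist(),round(x["p"],2)) for x in r[:2]])
```

```text
19.2833 [0.50140747 0.04100059 0.20181486] [ 0.37292715 -0.18902209  0.20360335] [ 0.04007857 -0.03802655  0.02017051] 0.025463317953572814
cover_center [([0.5025, 0.0411, 0.1802], 0.57)]
cover_face [([0.5011, 0.0449, 0.1666], 0.6)]
slim_rim [([0.5087, 0.0367, 0.1244], 0.81), ([0.5058, 0.0418, -0.0013], 0.35)]
slim_center [([0.5021, 0.0422, 0.0778], 0.82)]
[337.1 225.7] [336.9 204.2]
cover_center []
cover_face [([0.5033, 0.0388, 0.001], 0.42)]
slim_rim []
slim_center []
```

View pics/crop6.png

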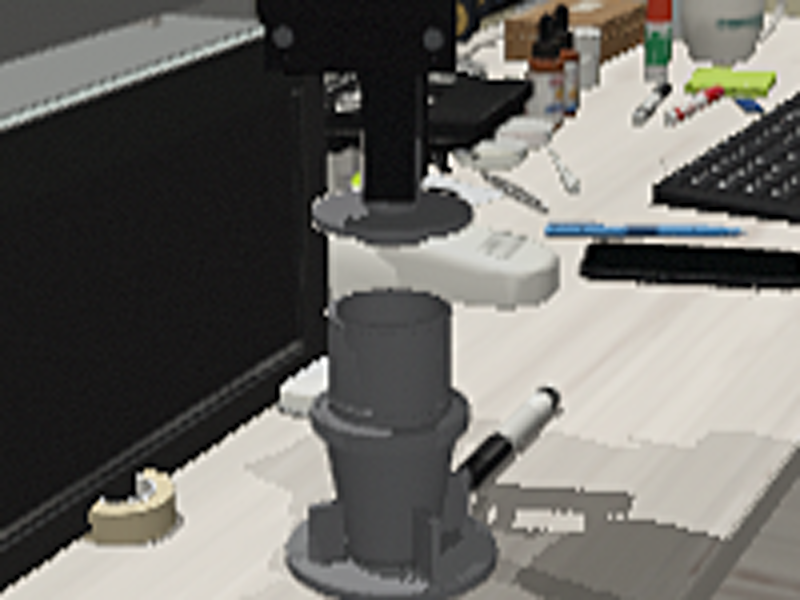

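Disc (crop 313–472, centre 392) is level and centred over the collar (330–452, centre 391). Its tool-y position matches the sleeve's release pose. Lowering.

Call:
{"op": "move_arm", "data": {"series": "0 0 6 0 0 0;0 0 14 0 0 0;0 0 22 0 0 0;0 0 28 0 0 0;0 0 31 0 0 0;0 0 31 0 0 0;0 0 31 0 0 0"}}

```text
time: 20.37
position: [0.5018, 0.0396, 0.1706]
tool_rot: [0.989, 0.145, -0.0, -0.0]
ft_force: [0.6, -0.0, -0.3]
grip_width: 0.0256
grip_force: 15.0
```

Call:
{"op": "move_arm", "data": {"series": "0 0 1 0 0 0;0 0 2 0 0 0;0 0 3 0 0 0;0 0 4 0 0 0;0 0 4 0 0 0;0 0 4 0 0 0"}}

```text
time: 20.87
position: [0.5019, 0.0397, 0.1671]
tool_rot: [0.989, 0.145, 0.0, -0.0]
ft_force: [-0.5, -0.1, -0.4]
grip_width: 0.0254
grip_force: 15.0
```

```bash
python3 f.py
```

```text
21.0167 [0.5019 0.0396 0.1671] F world [-0.02  0.11 -0.66] tool [ 0.02 -0.11  0.66] M [-0.003 -0.006  0.026]
```

Call:
{"op": "move_arm", "data": {"series": "0 -1 1 0 0 0;0 -1 2 0 0 0;0 -1 3 0 0 0;0 -1 4 0 0 0;0 -1 4 0 0 0;0 -1 4 0 0 0"}}

```text
time: 21.52
position: [0.5015, 0.0406, 0.1629]
tool_rot: [0.989, 0.145, -0.0, -0.0]
ft_force: [0.9, 0.1, 0.9]
grip_width: 0.0253
grip_force: 15.0
```

```bash
python3 f.py
```

```text
21.6667 [0.5016 0.0406 0.1631] F world [ 0.25  0.   -0.9 ] tool [0.24 0.07 0.9 ] M [-0.016 -0.028  0.023]
```

Call:
{"op": "move_arm", "data": {"series": "0 0 0.8 0 0 0;0 0 1.5 0 0 0;0 0 1.5 0 0 0;0 0 1.5 0 0 0"}}

```text
time: 22.0
position: [0.5017, 0.0406, 0.1617]
tool_rot: [0.989, 0.145, 0.0, 0.0]
ft_force: [0.4, -0.3, 0.9]
grip_width: 0.0256
grip_force: 15.0
```

```bash
python3 f.py
```

```text
22.15 [0.5017 0.0406 0.1617] F world [ 0.28 -0.01  1.03] tool [ 0.26  0.09 -1.03] M [-0.057  0.029 -0.006]
```

Contact came at the height expected for the disc, about 1.7 N. Release.

Call:
{"op": "move_arm", "data": {"series": "0 0 0.3 0 0 0;0 0 0.3 0 0 0;0 0 0.3 0 0 0;0 0 0.3 0 0 0;0 0 0.3 0 0 0;0 0 0.3 0 0 0;0 0 0.3 0 0 0;0 0 0.3 0 0 0", "jaw": 0.8}}

```text
time: 22.82
position: [0.5016, 0.0406, 0.1612]
tool_rot: [0.989, 0.145, 0.0, -0.0]
ft_force: [0.5, 0.4, -0.4]
grip_width: 0.0671
grip_force: 0.0
```

Call:
{"op": "move_arm", "data": {"series": "0 0 -5 0 0 0;0 0 -15 0 0 0;0 0 -30 0 0 0;0 0 -50 0 0 0;0 0 -75 0 0 0;0 0 -95 0 0 0;0 0 -105 0 0 0;0 0 -105 0 0 0"}}

```text
time: 23.48
position: [0.5033, 0.0405, 0.2692]
tool_rot: [0.989, 0.145, 0.003, 0.001]
ft_force: [0.1, -0.5, 0.5]
grip_width: 0.0696
grip_force: 0.0
```

Run:
```python
from h import *
o=robot.get_obs();print(o["time"],o["position"],o["ft_force"],o["grip_width"])
c=shot("side")
for t in["cover_center","cover_face","slim_rim","slim_center","wide_mouth"]:
    r=robot.tip_of(c,t); print(t,[(np.round(x["xyz"],4).tolist(),round(x["p"],2)) for x in r[:2]])
im=c["img"][150:300,240:440]; cv2.imwrite("pics/crop7.png",cv2.resize(im[:,:,::-1],None,fx=4,fy=4,interpolation=cv2.INTER_CUBIC))
```

```text
23.4833 [0.50325801 0.04046496 0.26924355] [ 0.06271468 -0.46348006  0.50002921] 0.06957659736748396
cover_center [([0.5051, 0.0393, 0.1434], 0.66)]
cover_face [([0.4992, 0.0447, 0.1255], 0.75)]
slim_rim [([0.5089, 0.041, 0.1232], 0.56), ([0.4968, 0.0447, 0.1257], 0.43)]
slim_center [([0.5034, 0.0417, 0.0771], 0.58)]
wide_mouth [([0.4973, 0.04, 0.0831], 0.67)]
```

View pics/crop7.png

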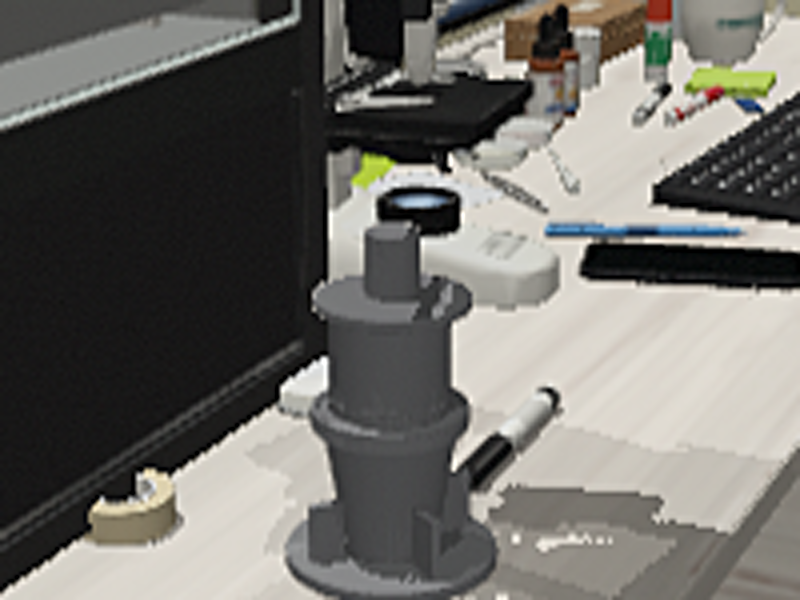

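The cover sits level and centred on the sleeve (disc 313–472, collar 330–452), knob up, and the gripper is clear. Handing in.

```bash
python3 -c "
from h import *
print(robot.hand_in())"
```

```text
the job is handed in; nothing more can be done
None
```

The slim sleeve is nested in the wide sleeve and the cover lies level on top, knob up. I handed the job in at about 23.5 s of the 64 s allowed; `hand_in` returned no verdict.

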